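# Make up two product-trial boxes

### The arm

A 6-joint arm with a two-finger parallel gripper is mounted at the origin on the work surface. World frame = base frame: x ahead of the robot, y to its left, z up, the work surface at z = 0. Lengths are in m, angles in rad, forces in N, time in s.
With the tool pointing down it reaches from about 0.35 to 0.95 m from the base axis. Payload 17.4 kg.
Tool frame: the origin (TCP) lies at the very end of the fingers, on their centre line; the grasp point (between the pads) lies 19 mm behind it (manip.grip_point_offset is the z of the grasp point in the tool frame, in m); z points along the fingers, y is the line along which they close (so a half turn about z gives the same grasp; the last joint's range is limited). The gripper opens to 93 mm and grips with 3 to 60 N. Pads are 15 mm wide; open, the fingers measure 128 mm over their backs; the gripper's body (75 mm by 188 mm) begins 65 mm behind the grasp point.
Start: joints at [1.271, 0.116, 1.442, -0, 1.584, -0.038], TCP at [0.175, 0.652, 0.219] pointing down, gripper open.
Joint ranges: [-2.83, 2.83], [-0.83, 2.19], [0.07, 2.5], [-1.14, 4.28], [0.01, 3], [-2.97, 2.97]. Speed limits (rad/s): [1.89, 1.89, 2.22, 3.14, 3.14, 3.14].

### API

Orientations are given as [roll, pitch, yaw] about the fixed x, y, z axes, in that order (R = Rz(yaw) Ry(pitch) Rx(roll)).
In Python, from rig import telemetry, vision, ticket, manip gives the robot as it stands.
- The arm moves only by the tool jog_arm, never from a script. Its argument "steps" is a list that holds one entry, the list of rows, each a list of 7 numbers: the shift along the world's x, y, z in cm, then the turn, a rotation vector about the world's x, y, z in units of 8 degrees (1.0 is 8 degrees), then the finger opening in cm, from 0 to 9.3. In form: [[[x, y, z, wx, wy, wz, jaw], ...]]. A call has 1 to 12 rows; each row shifts and turns the commanded pose from where the row before left it; what a row does not reach is not made up. A row lasts 1/10 s, in which the tool goes at most 50 mm and 8.59 degrees, less where a joint would pass 70% of its speed; a pose out of reach is approached as far as the arm can. A call with a gripper value outside its range is refused whole. The fingers move at their own pace and stop on an object; the grip force is fixed at half the most. Time passes only in rows, so rows that do not move let the fingers close. It gives the time, the measured TCP pose, the force, the opening and the grip force at its end, in the units of the state.
- telemetry.state(): the state, without advancing time (a new reading comes with each control period).
- vision.grab_frame(name): name is "scene" or "side" or "wrist"; returns the picture (384x512x3 uint8, blue, green, red); there is no depth.
- vision.camera_params(name): a dict with "fx", "fy", "cx", "cy" (pixels), "cam_to_world" (4x4, takes a point from camera to world coordinates); the wrist camera has in their place "hand_eye" (4x4, takes a point from camera to tool coordinates, whose origin is the TCP and whose axes are the flange's). Camera axes: x right, y down, z forward; pixel columns grow to the right and rows downward; lengths in m; the calibration is good to about 2 mm. A picture is of the moment at which its call begins: read the wrist's pose just before it. camera_params takes no time and is no camera call.
- ticket.job_done(): hands the job in; it is judged then, once.
The state is a dict: "t": time; "qpos": joint angles; "qd": joint speeds; "effort": joint torques, N m; "position": TCP position; "tool_rot": TCP orientation; "wrist_force": force on the tool from outside, world axes, zero at the start; "ft_torque": the same for the moment, N m; "opening": finger opening in m; "finger_force": force on a finger pad.
Only numpy, scipy, OpenCV 4.12 (cv2) and the standard library are available. Lean on these libraries where they do the work, as an engineer would, in place of code of your own. Each camera call takes 0.05 s, during which the arm holds its last target. There are 200 camera calls.

### The job

Make up the two trial boxes from the samples standing on the bench: the short box with two compartments gets one of the two cream jars and the dropper bottle; the long box with three compartments gets the other cream jar, the nozzle bottle and the deodorant stick. Stand each one upright on the floor of a compartment of its own - only the wide compartment of each box takes a jar - and set it down gently, do not let it drop. Leave the mist bottle, the red-lidded glass jar and the big tub where they stand.

Things in the scene. Friction and masses are not known exactly. Their poses are not given: they have to be found in the camera images.
- short_box: Short box: open cardboard tray fixed to the bench, 82 (x) by 137 mm (y), two compartments. Origin: centre of underside. Compartments in a row along its y, all 76 mm deep in x (centred on x = 0). Walls, partitions and floor 3 mm thick; walls and partitions reach 24 mm above the bench. Narrow one 52 mm wide, centre y = -39.5 mm; wide one 76 mm wide, centre y = +27.5 mm.
- long_box: Long box: open cardboard tray fixed to the bench, 82 (x) by 192 mm (y), three compartments. Origin: centre of underside. Compartments in a row along its y, all 76 mm deep in x (centred on x = 0). Walls, partitions and floor 3 mm thick; walls and partitions reach 24 mm above the bench. Wide one in the middle, 76 mm wide, centre y = 0; narrow ones at the ends, 52 mm wide, centres y = -67 and +67 mm.
- jar_a: Cream jar: low, wide, plain white screw-lid jar, a cylinder 58 mm in diameter and 50 mm high. One of two identical ones. It stands upright; origin at the centre of its underside, z up. About 0.11 kg.
- jar_b: Cream jar: low, wide, plain white screw-lid jar, a cylinder 58 mm in diameter and 50 mm high. One of two identical ones. It stands upright; origin at the centre of its underside, z up. About 0.11 kg.
- dropper_bottle: Dropper bottle: amber glass bottle, 32 mm in diameter up to 58 mm, then a sloping shoulder, a black collar 19 mm in diameter from 66 to 82 mm and a slim rubber bulb up to 102 mm. It stands upright; origin at the centre of its underside, z up. Best gripped on the glass, 40 to 55 mm up. About 0.07 kg.
- nozzle_bottle: Nozzle bottle: white, 34 mm in diameter up to 85 mm, then a shoulder and a slender pointed nozzle up to 128 mm. It stands upright; origin at the centre of its underside, z up. Best gripped on the body, 60 to 80 mm up. About 0.10 kg.
- stick: Deodorant stick: white flat-sided block 52 mm (its x) by 28 mm (its y) and 72 mm high, with a grey foot 11 mm high. It stands upright; origin at the centre of its underside, z up. It fits a narrow compartment only with its 52 mm side along the box's x. About 0.08 kg.
- mist_bottle: Mist bottle (stays where it is): slim plain white cylinder 30 mm in diameter and 112 mm high with a flat top. Origin at the centre of its underside, z up.
- glass_jar: Glass jar (stays where it is): clear glass with a red lid, 49 mm in diameter and 61 mm high. Origin at the centre of its underside, z up.
- tub: Big tub (stays where it is): white lidded tub 110 mm in diameter and 100 mm high. Origin at the centre of its underside, z up.
There are look-alikes about, which are no part of the job. Leave any blue look-alike of the dropper_bottle alone.

How it is judged:
At the end, for the whole second after the job is handed in: A cream jar in each box's wide compartment, dropper bottle in the short box's narrow one, nozzle bottle and stick one each in the long box's narrow ones: all on the floor (8 mm), upright (0.12 rad), centred within 20 mm (bottles, stick: 18 by 28 mm), still; the other three within 25 mm ((((x of jar_a in the frame of short_box between -0.02 and 0.02 m and y of jar_a in the frame of short_box between 0.0075 and 0.0475 m and z of jar_a in the frame of short_box below 0.008 m) and (x of jar_b in the frame of long_box between -0.02 and 0.02 m and y of jar_b in the frame of long_box between -0.02 and 0.02 m and z of jar_b in the frame of long_box below 0.008 m)) or ((x of jar_b in the frame of short_box between -0.02 and 0.02 m and y of jar_b in the frame of short_box between 0.0075 and 0.0475 m and z of jar_b in the frame of short_box below 0.008 m) and (x of jar_a in the frame of long_box between -0.02 and 0.02 m and y of jar_a in the frame of long_box between -0.02 and 0.02 m and z of jar_a in the frame of long_box below 0.008 m))) and x of dropper_bottle in the frame of short_box between -0.028 and 0.028 m and y of dropper_bottle in the frame of short_box between -0.0575 and -0.0215 m and z of dropper_bottle in the frame of short_box below 0.008 m and (((x of nozzle_bottle in the frame of long_box between -0.028 and 0.028 m and y of nozzle_bottle in the frame of long_box between -0.085 and -0.049 m and z of nozzle_bottle in the frame of long_box below 0.008 m) and (x of stick in the frame of long_box between -0.028 and 0.028 m and y of stick in the frame of long_box between 0.049 and 0.085 m and z of stick in the frame of long_box below 0.008 m)) or ((x of stick in the frame of long_box between -0.028 and 0.028 m and y of stick in the frame of long_box between -0.085 and -0.049 m and z of stick in the frame of long_box below 0.008 m) and (x of nozzle_bottle in the frame of long_box between -0.028 and 0.028 m and y of nozzle_bottle in the frame of long_box between 0.049 and 0.085 m and z of nozzle_bottle in the frame of long_box below 0.008 m))) and angle between each of jar_a, jar_b, dropper_bottle, nozzle_bottle, stick, mist_bottle, glass_jar, tub's own z axis and vertical below 0.12 rad and linear speed of each of jar_a, jar_b, dropper_bottle, nozzle_bottle, stick below 0.02 m/s and distance of each of mist_bottle, glass_jar, tub from where it was at the start of the episode below 0.025 m); the robot touches nothing.
It fails at once if a sample is dropped: one of the five falls or slides free of the fingers faster than 0.7 m/s (a fall of about 25 mm) ((linear speed of jar_a above 0.7 m/s and contact force between the fingers and jar_a below 0.05 N) or (linear speed of jar_b above 0.7 m/s and contact force between the fingers and jar_b below 0.05 N) or (linear speed of dropper_bottle above 0.7 m/s and contact force between the fingers and dropper_bottle below 0.05 N) or (linear speed of nozzle_bottle above 0.7 m/s and contact force between the fingers and nozzle_bottle below 0.05 N) or (linear speed of stick above 0.7 m/s and contact force between the fingers and stick below 0.05 N)).
It fails at once if the mist bottle, the glass jar or the tub is moved more than 25 mm or tipped (distance of any of mist_bottle, glass_jar, tub from where it was at the start of the episode above 0.025 m or angle between any of mist_bottle, glass_jar, tub's own z axis and vertical above 0.3 rad).
It also fails if it takes over 128 s, if anything falls off the work surface, if the arm or the gripper's body presses on something with over 40 N, if the wrist force passes 120 N, or if a joint passes its speed limit or range.

## Working session

There is one attempt and no reset: what is moved stays moved. The work goes in short steps, Python scripts to look and compute and a tool call to move; the robot and the scene stay as the last step left them, time stands still between calls to the robot, and variables do not carry over. Pictures are saved under pics/ and viewed, at most 14 in all, crops included, and the job is handed in when it is done.

Besides the shell and the picture viewer there is one more tool, called after "Call:" as name([rows], argument=value, ...), one row to a line, values as JSON. jog_arm: Moves the arm, as the interface text tells. Its arguments: {"type":"object","properties":{"steps":{"type":"array","items":{"type":"array","items":{"type":"array","items":{"type":"number"}}}}},"required":["steps"]}

```bash
mkdir -p pics; ls
python3 - <<'E'
from rig import telemetry, vision, ticket, manip
import cv2,numpy as np
s=telemetry.state();print({k:np.round(v,3).tolist() for k,v in s.items()})
for n in("scene","side","wrist"):
    cv2.imwrite(f"pics/{n}0.png",vision.grab_frame(n));p=vision.camera_params(n);print(n,{k:np.round(v,4).tolist() for k,v in p.items()})
print(manip.grip_point_offset)
E
```

```text
pics
{'t': 0.0, 'qpos': [1.271, 0.116, 1.442, 0.0, 1.584, -0.038], 'qd': [0.0, -0.002, -0.001, 0.001, -0.0, 0.0], 'effort': [-0.004, -72.129, -62.259, 0.078, 0.024, -0.0], 'position': [0.175, 0.652, 0.218], 'tool_rot': [-3.141, -0.0, 2.88], 'wrist_force': [0.234, 0.173, -0.217], 'ft_torque': [0.038, 0.005, -0.003], 'finger_force': 0.0, 'opening': 0.093}
scene {'fx': 434.3844, 'fy': 434.3844, 'cx': 253.7465, 'cy': 189.3849, 'cam_to_world': [[-0.4833, 0.4786, -0.7331, 1.2917], [0.8751, 0.2411, -0.4195, 0.312], [-0.024, -0.8443, -0.5353, 0.5736], [0.0, 0.0, 0.0, 1.0]]}
side {'fx': 352.4437, 'fy': 352.4437, 'cx': 256.3199, 'cy': 197.0359, 'cam_to_world': [[0.947, -0.1879, 0.2607, 0.3736], [-0.3213, -0.5406, 0.7775, -0.7142], [-0.0052, -0.82, -0.5723, 0.4826], [0.0, 0.0, 0.0, 1.0]]}
wrist {'fx': 273.098, 'fy': 273.098, 'cx': 252.3221, 'cy': 191.4619, 'hand_eye': [[0.0017, -0.9548, -0.2973, 0.0837], [1.0, 0.0014, 0.0013, -0.0003], [-0.0008, -0.2973, 0.9548, -0.1655], [0.0, 0.0, 0.0, 1.0]]}
-0.0188
```

View pics/scene0.png

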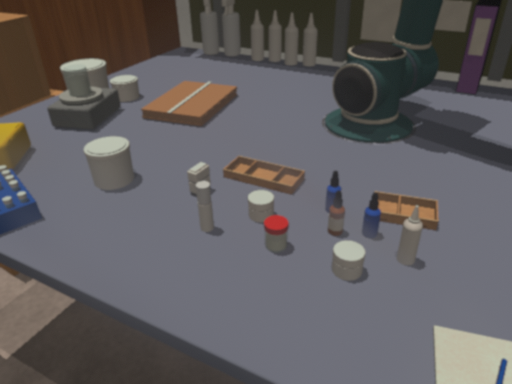

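View pics/side0.png

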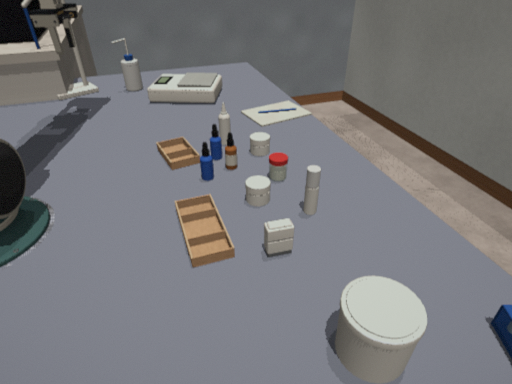

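The scene view shows the long box at (265,173), short box (405,210), stick (199,180), mist bottle (206,207), jars (261,206) and (348,260), red-lid jar (276,234), amber dropper (337,218) with blue look-alikes (334,194) and (372,218), and nozzle bottle (411,240). The side view shows the same group. I'll enlarge both for clicks.

Run:
```python
import cv2
a=cv2.imread("pics/scene0.png")[145:285,175:450];cv2.imwrite("pics/sc1.png",cv2.resize(a,None,fx=2.9,fy=2.9,interpolation=3))
a=cv2.imread("pics/side0.png")[95:270,145:345];cv2.imwrite("pics/sd1.png",cv2.resize(a,None,fx=3.4,fy=3.4,interpolation=3))
```

```text
(no output)
```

View pics/sc1.png

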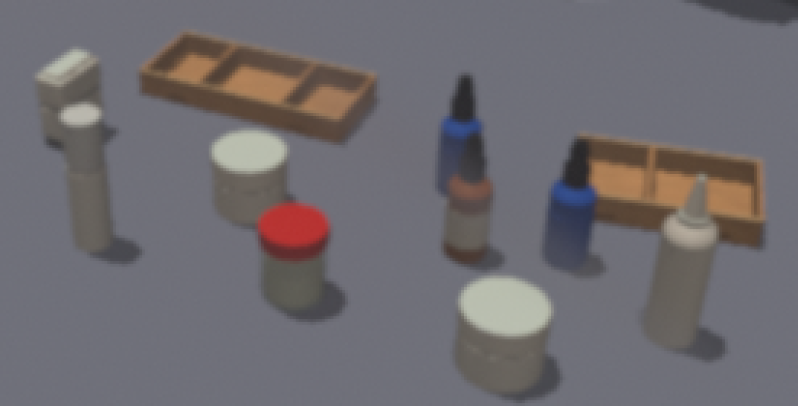

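View pics/sd1.png

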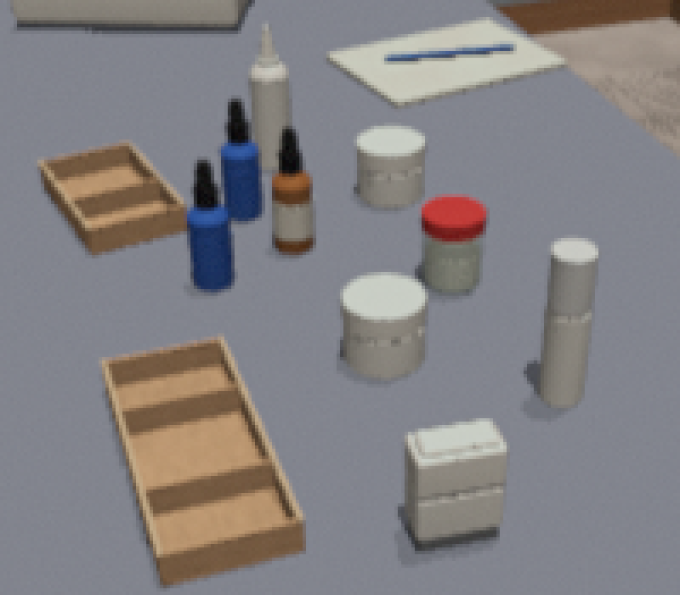

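The crops show all tops clearly; I'll triangulate the clicked tops and box rims.

```bash
cat > h.py <<'E'
import numpy as np,cv2
from rig import telemetry, vision, ticket, manip
from scipy.spatial.transform import Rotation as R
def ray(p,T,u,v):
    d=T[:3,:3]@[(u-p["cx"])/p["fx"],(v-p["cy"])/p["fy"],1];return T[:3,3],d
def cast(cam,u,v,z,T=None):
    p=vision.camera_params(cam);T=np.array(p["cam_to_world"]) if T is None else T
    o,d=ray(p,T,u,v);return o+d*(z-o[2])/d[2]
def wristT():
    s=telemetry.state();M=np.eye(4);M[:3,:3]=R.from_euler("xyz",s["tool_rot"]).as_matrix();M[:3,3]=s["position"]
    return M@np.array(vision.camera_params("wrist")["hand_eye"])
E
python3 - <<'E'
from h import *
sc=lambda a:(a[0]/2.9+175-.3,a[1]/2.9+145-.3); sd=lambda a:(a[0]/3.4+145-.35,a[1]/3.4+95-.35)
for n,z,a,b in [("mist",.112,(82,115),(574,250)),("jar1",.05,(250,152),(384,297)),("red",.061,(294,226),(454,215)),("jar2",.05,(505,306),(391,140)),("stick",.072,(70,66),(456,437)),("noz",.128,(701,177),(266,27)),("drop",.102,(474,137),(290,130)),("blue1",.102,(466,77),(204,163)),("blue2",.102,(582,143),(236,102)),
 ]: print(n,cast("scene",*sc(a),z)[:2].round(3),cast("side",*sd(b),z)[:2].round(3))
for l in ([(184,35),(376,74),(341,122),(140,75)],[(580,135),(764,158),(764,222)]): print([cast("scene",*sc(a),.024)[:2].round(3).tolist() for a in l])
for l in ([(104,360),(222,338),(302,517),(162,555)],[(40,162),(131,143),(186,205),(93,232)]): print([cast("side",*sd(a),.024)[:2].round(3).tolist() for a in l])
p=[cast("side",*sd(a),.072)[:2] for a in((408,437),(418,422),(494,421),(506,437))];print("stick top",np.round(p,3).tolist())
E
```

```text
mist [ 0.689 -0.151] [ 0.688 -0.15 ]
jar1 [ 0.595 -0.069] [ 0.593 -0.071]
red [0.677 0.008] [0.672 0.002]
jar2 [0.678 0.158] [0.678 0.16 ]
stick [ 0.579 -0.244] [ 0.573 -0.249]
noz [0.599 0.248] [0.596 0.246]
drop [0.579 0.097] [0.575 0.096]
blue1 [0.503 0.064] [0.503 0.063]
blue2 [0.553 0.165] [0.549 0.161]
[[0.415, -0.235], [0.402, -0.048], [0.488, -0.042], [0.496, -0.232]]
[[0.42, 0.136], [0.389, 0.271], [0.475, 0.285]]
[[0.406, -0.044], [0.485, -0.045], [0.489, -0.232], [0.41, -0.237]]
[[0.396, 0.271], [0.476, 0.283], [0.5, 0.152], [0.422, 0.132]]
stick top [[0.548, -0.241], [0.558, -0.23], [0.598, -0.243], [0.598, -0.258]]
```

View pics/wrist0.png

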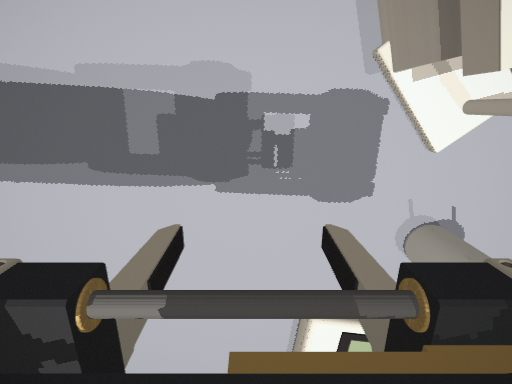

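Both views agree within about 5 mm. The wrist view shows only bench and the far-off tissue and dispenser. I'll move over jar2, turning the jaws to close along x.

Call:
jog_arm([
  [[3.35, -3.3, 0, 0, 0, -0.78, 9.3], [3.35, -3.3, 0, 0, 0, -0.78, 9.3], [3.35, -3.3, 0, 0, 0, -0.78, 9.3], [3.35, -3.3, 0, 0, 0, -0.78, 9.3], [3.35, -3.3, 0, 0, 0, -0.78, 9.3], [3.35, -3.3, 0, 0, 0, -0.78, 9.3], [3.35, -3.3, 0, 0, 0, -0.78, 9.3], [3.35, -3.3, 0, 0, 0, -0.78, 9.3], [3.35, -3.3, 0, 0, 0, -0.78, 9.3], [3.35, -3.3, 0, 0, 0, -0.78, 9.3], [3.35, -3.3, 0, 0, 0, -0.78, 9.3], [3.35, -3.3, 0, 0, 0, -0.78, 9.3]],
])

```text
t: 1.35
position: [0.5778, 0.2543, 0.2186]
tool_rot: [-3.142, -0.0, 1.568]
wrist_force: [0.7, 0.2, 0.7]
opening: 0.0933
finger_force: 0.0
```

Call:
jog_arm([
  [[3.35, -3.3, 0, 0, 0, 0, 9.3], [3.35, -3.3, 0, 0, 0, 0, 9.3], [3.35, -3.3, 0, 0, 0, 0, 9.3], [0, 0, 0, 0, 0, 0, 9.3], [0, 0, 0, 0, 0, 0, 9.3]],
])

```text
t: 1.85
position: [0.6774, 0.1563, 0.2178]
tool_rot: [-3.14, 0.0, 1.571]
wrist_force: [0.0, -0.0, 0.2]
opening: 0.0928
finger_force: 0.0
```

Run:
```python
from h import *
T=wristT();np.save("T1.npy",T);im=vision.grab_frame("wrist");cv2.imwrite("pics/w1.png",im)
p=vision.camera_params("wrist")
for n,q in dict(jar2=(.678,.159,.05),noz=(.598,.247,.128),drop=(.577,.096,.102),shortW=(.4435,.2365,.024)).items():
    c=np.linalg.inv(T)@[*q,1];print(n,p["fx"]*c[0]/c[2]+p["cx"],p["fy"]*c[1]/c[2]+p["cy"])
```

```text
jar2 253.26353808646047 173.77814923665792
noz 163.31489522006385 97.38590385552469
drop 164.5529236316783 238.11194545923806
shortW 67.35703106047714 108.53579654107843
```

View pics/w1.png

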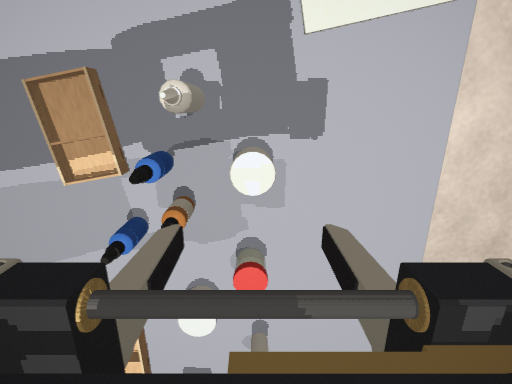

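The wrist view shows jar2's top at (252,174), as predicted; nozzle tip at (165,95) and short-box rim corners (28,82),(93,69),(125,174),(65,184). Descending on jar2.

Run:
```python
from h import *
T=np.load("T1.npy")
P=np.array([cast("wrist",*a,.024,T)[:2] for a in[(28,82),(93,69),(125,174),(65,184)]]);print(P.round(3).tolist(),P.mean(0).round(4))
d=(P[0]+P[1]-P[2]-P[3])/2;print(np.linalg.norm(d),np.arctan2(-d[0],d[1]))
print("noz",cast("wrist",163,96,.128,T),"jar2",cast("wrist",252,174,.05,T))
```

```text
[[0.401, 0.268], [0.484, 0.282], [0.505, 0.152], [0.421, 0.138]] [0.4526 0.2099]
0.131692144464043 0.15325261303748192
noz [0.59783119 0.24815776 0.128     ] jar2 [0.67641749 0.15871034 0.05      ]
```

Call:
jog_arm([
  [[0, 0.3, -3, 0, 0, 0, 9.3], [0, 0, -3, 0, 0, 0, 9.3], [0, 0, -3, 0, 0, 0, 9.3], [0, 0, -3, 0, 0, 0, 9.3], [0, 0, -3, 0, 0, 0, 9.3], [0, 0, -2.2, 0, 0, 0, 9.3], [0, 0, -1.2, 0, 0, 0, 9.3], [0, 0, -0.8, 0, 0, 0, 9.3], [0, 0, 0, 0, 0, 0, 9.3]],
])

```text
t: 2.8
position: [0.6768, 0.1605, 0.0265]
tool_rot: [-3.141, 0.0, 1.574]
wrist_force: [-0.6, -0.4, 0.7]
opening: 0.0929
finger_force: 0.0
```

Call:
jog_arm([
  [[0, 0, 0, 0, 0, 0, 5.3], [0, 0, 0, 0, 0, 0, 5.3], [0, 0, 0, 0, 0, 0, 5.3], [0, 0, 0, 0, 0, 0, 5.3], [0, 0, 0, 0, 0, 0, 5.3], [0, 0, 0, 0, 0, 0, 5.3], [0, 0, 0, 0, 0, 0, 5.3], [0, 0, 0, 0, 0, 0, 5.3]],
])

```text
t: 3.6
position: [0.6774, 0.16, 0.0269]
tool_rot: [3.141, 0.0, 1.573]
wrist_force: [-0.3, -0.9, 3.7]
opening: 0.0576
finger_force: 30.0
```

Call:
jog_arm([
  [[0, 0, 1, 0, 0, 0, 5.3], [0, 0, 2, 0, 0, 0, 5.3], [0, 0, 3, 0, 0, 0, 5.3], [0, 0, 3, 0, 0, 0, 5.3], [0, 0, 3, 0, 0, 0, 5.3], [0, 0, 2.5, 0, 0, 0, 5.3], [-2.2, 0.7, 0, 0, 0, 0, 5.3], [-4, 1.3, 0, 0, 0, 0, 5.3], [-4, 1.3, 0, 0, 0, 0, 5.3], [-4, 1.3, 0, 0, 0, 0, 5.3], [-4, 1.3, 0, 0, 0, 0, 5.3], [-3, 1, 0, 0, 0, 0, 5.3]],
])

```text
t: 4.8
position: [0.4631, 0.2294, 0.1722]
tool_rot: [3.141, -0.0, 1.573]
wrist_force: [-0.2, -0.2, -0.9]
opening: 0.0577
finger_force: 30.0
```

Call:
jog_arm([
  [[-2, 0.8, 0, 0, 0, 0, 5.3], [0, 0, -2, 0, 0, 0, 5.3], [0, 0, -3, 0, 0, 0, 5.3], [0, 0, -3, 0, 0, 0, 5.3], [0, 0, -2, 0, 0, 0, 5.3], [0, 0, -1, 0, 0, 0, 5.3], [0, 0, 0, 0, 0, 0, 5.3]],
])

```text
t: 5.5
position: [0.4448, 0.2368, 0.061]
tool_rot: [-3.14, 0.001, 1.573]
wrist_force: [0.0, -0.8, -0.5]
opening: 0.0575
finger_force: 30.0
```

Call:
jog_arm([
  [[0, 0, -1, 0, 0, 0, 5.3], [0, 0, -0.8, 0, 0, 0, 5.3], [0, 0, -0.6, 0, 0, 0, 5.3], [0, 0, -0.3, 0, 0, 0, 5.3], [0, 0, -0.2, 0, 0, 0, 5.3], [0, 0, -0.2, 0, 0, 0, 5.3], [0, 0, 0, 0, 0, 0, 5.3], [0, 0, 0, 0, 0, 0, 5.3]],
])

```text
t: 6.3
position: [0.4453, 0.237, 0.0308]
tool_rot: [3.141, -0.0, 1.573]
wrist_force: [0.9, -0.3, -0.2]
opening: 0.0575
finger_force: 30.0
```

Call:
jog_arm([
  [[0, 0, -0.1, 0, 0, 0, 5.3], [0, 0, 0, 0, 0, 0, 5.3], [0, 0, 0, 0, 0, 0, 8], [0, 0, 0, 0, 0, 0, 8], [0, 0, 0, 0, 0, 0, 8], [0, 0, 0, 0, 0, 0, 8], [0, 0, 1.5, 0, 0, 0, 8], [0, 0, 3, 0, 0, 0, 8], [0, 0, 4, 0, 0, 0, 8], [0, 0, 4, 0, 0, 0, 8], [0, 0, 4, 0, 0, 0, 8], [0, 0, 2, 0, 0, 0, 8]],
])

```text
t: 7.5
position: [0.4457, 0.2372, 0.2198]
tool_rot: [3.137, -0.002, 1.573]
wrist_force: [-0.2, 0.6, -0.4]
opening: 0.08
finger_force: 0.0
```

Call:
jog_arm([
  [[2.2, -2.4, 0, 0, 0, 0, 6], [2.2, -2.4, 0, 0, 0, 0, 6], [2.2, -2.4, 0, 0, 0, 0, 6], [2.2, -2.3, 0, 0, 0, 0, 6], [2.2, -2.3, 0, 0, 0, 0, 6], [2.2, -2.2, 0, 0, 0, 0, 6], [0, 0, 0, 0, 0, 0, 6], [0, 0, 0, 0, 0, 0, 6], [0, 0, 0, 0, 0, 0, 6]],
])

```text
t: 8.4
position: [0.5768, 0.0975, 0.2153]
tool_rot: [3.141, -0.0, 1.573]
wrist_force: [-0.5, -0.0, 0.3]
opening: 0.0596
finger_force: 0.0
```

Run:
```python
from h import *
T=wristT();np.save("T2.npy",T);im=vision.grab_frame("wrist");cv2.imwrite("pics/w2.png",im)
```

```text
(no output)
```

View pics/w2.png

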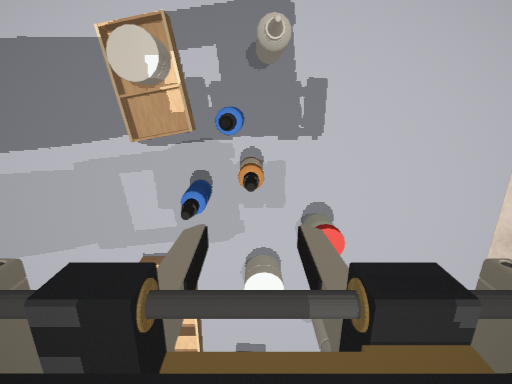

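Jar2 stands in the wide compartment (135,55). Dropper tip at (251,184), narrow compartment rims at (124,97),(181,87),(190,130),(134,140).

Run:
```python
from h import *
T=np.load("T2.npy")
print("drop",cast("wrist",251,185,.102,T),"noz",cast("wrist",276,17,.128,T))
P=np.array([cast("wrist",*a,.024,T)[:2] for a in[(124,97),(181,87),(190,130),(134,140)]]);print(P.round(3).tolist(),P.mean(0))
```

```text
drop [0.57506247 0.10113007 0.102     ] noz [0.59499341 0.24986705 0.128     ]
[[0.418, 0.191], [0.489, 0.203], [0.497, 0.152], [0.423, 0.139]] [0.45659619 0.17118761]
```

Call:
jog_arm([
  [[0, 0.1, -3, 0, 0, 0, 6], [0, 0, -4, 0, 0, 0, 6], [0, 0, -4, 0, 0, 0, 6], [0, 0, -3, 0, 0, 0, 6], [0, 0, -2.5, 0, 0, 0, 6], [0, 0, -1.5, 0, 0, 0, 6], [0, 0, -0.5, 0, 0, 0, 6], [0, 0, 0, 0, 0, 0, 6], [0, 0, 0, 0, 0, 0, 2.7], [0, 0, 0, 0, 0, 0, 2.7], [0, 0, 0, 0, 0, 0, 2.7], [0, 0, 0, 0, 0, 0, 2.7]],
])

```text
t: 9.65
position: [0.5774, 0.098, 0.0302]
tool_rot: [3.141, -0.0, 1.573]
wrist_force: [-1.1, 0.2, 0.5]
opening: 0.0326
finger_force: 0.4
```

Call:
jog_arm([
  [[0, 0, 0, 0, 0, 0, 2.7], [0, 0, 0, 0, 0, 0, 2.7], [0, 0, 0, 0, 0, 0, 2.7], [0, 0, 0, 0, 0, 0, 2.7]],
])

```text
t: 10.05
position: [0.5774, 0.098, 0.0301]
tool_rot: [3.141, -0.0, 1.573]
wrist_force: [-1.4, -1.1, 5.1]
opening: 0.0314
finger_force: 30.0
```

Call:
jog_arm([
  [[0, 0, 1, 0, 0, 0, 2.7], [0, 0, 2.5, 0, 0, 0, 2.7], [0, 0, 3, 0, 0, 0, 2.7], [0, 0, 3, 0, 0, 0, 2.7], [0, 0, 2.5, 0, 0, 0, 2.7], [0, 0, 1.5, 0, 0, 0, 2.7], [-2, 1.3, 0, 0, 0, 0, 2.7], [-2.5, 1.5, 0, 0, 0, 0, 2.7], [-2.5, 1.5, 0, 0, 0, 0, 2.7], [-2.5, 1.5, 0, 0, 0, 0, 2.7], [-2.5, 1.5, 0, 0, 0, 0, 2.7], [0, 0, 0, 0, 0, 0, 2.7]],
])

```text
t: 11.25
position: [0.4552, 0.1722, 0.1647]
tool_rot: [-3.141, -0.0, 1.575]
wrist_force: [0.2, 0.4, -1.2]
opening: 0.0312
finger_force: 30.0
```

Call:
jog_arm([
  [[0, 0, -2, 0, 0, 0, 2.7], [0, 0, -3, 0, 0, 0, 2.7], [0, 0, -3, 0, 0, 0, 2.7], [0, 0, -2, 0, 0, 0, 2.7], [0, 0, -1.2, 0, 0, 0, 2.7], [0, 0, -0.8, 0, 0, 0, 2.7], [0, 0, -0.5, 0, 0, 0, 2.7], [0, 0, -0.4, 0, 0, 0, 2.7], [0, 0, -0.2, 0, 0, 0, 2.7], [0, 0, 0, 0, 0, 0, 2.7], [0, 0, 0, 0, 0, 0, 2.7]],
])

```text
t: 12.35
position: [0.4574, 0.1711, 0.0341]
tool_rot: [3.141, -0.0, 1.573]
wrist_force: [0.7, 1.0, -0.7]
opening: 0.0313
finger_force: 30.0
```

Call:
jog_arm([
  [[0, 0, -0.1, 0, 0, 0, 2.7], [0, 0, 0, 0, 0, 0, 2.7], [0, 0, 0, 0, 0, 0, 5], [0, 0, 0, 0, 0, 0, 5], [0, 0, 0, 0, 0, 0, 5], [0, 0, 0, 0, 0, 0, 5], [0, 0, 1.5, 0, 0, 0, 5], [0, 0, 3, 0, 0, 0, 5], [0, 0, 4, 0, 0, 0, 5], [0, 0, 4, 0, 0, 0, 5], [0, 0, 4, 0, 0, 0, 5], [0, 0, 2, 0, 0, 0, 5]],
])

```text
t: 13.55
position: [0.4577, 0.1712, 0.2227]
tool_rot: [3.137, -0.001, 1.573]
wrist_force: [0.0, 0.9, 0.2]
opening: 0.0501
finger_force: 0.0
```

Call:
jog_arm([
  [[2.2, -4, 0, 0, 0, 0, 9.3], [2.3, -4, 0, 0, 0, 0, 9.3], [2.3, -4, 0, 0, 0, 0, 9.3], [2.3, -4, 0, 0, 0, 0, 9.3], [2.3, -4, 0, 0, 0, 0, 9.3], [2.3, -4.1, 0, 0, 0, 0, 9.3], [0, 0, 0, 0, 0, 0, 9.3], [0, 0, 0, 0, 0, 0, 9.3], [0, 0, 0, 0, 0, 0, 9.3]],
])

```text
t: 14.45
position: [0.5939, -0.0693, 0.2183]
tool_rot: [3.141, -0.0, 1.573]
wrist_force: [0.6, -0.3, 0.1]
opening: 0.0931
finger_force: 0.0
```

Run:
```python
from h import *
T=wristT();np.save("T3.npy",T);im=vision.grab_frame("wrist");cv2.imwrite("pics/w3.png",im)
```

```text
(no output)
```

View pics/w3.png

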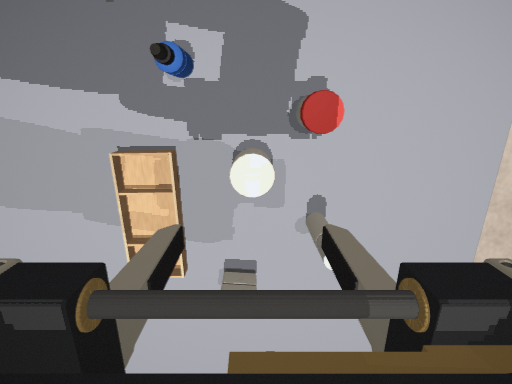

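Jar1's top is at (252,174), centred. Long-box corners are (112,153),(175,152),(186,277), and the stick is at (240,275).

Call:
jog_arm([
  [[0, -0.1, -3, 0, 0, 0, 9.3], [0, 0, -4, 0, 0, 0, 9.3], [0, 0, -4, 0, 0, 0, 9.3], [0, 0, -3, 0, 0, 0, 9.3], [0, 0, -2.5, 0, 0, 0, 9.3], [0, 0, -1.8, 0, 0, 0, 9.3], [0, 0, -0.9, 0, 0, 0, 9.3], [0, 0, 0, 0, 0, 0, 9.3], [0, 0, 0, 0, 0, 0, 5.3], [0, 0, 0, 0, 0, 0, 5.3], [0, 0, 0, 0, 0, 0, 5.3], [0, 0, 0, 0, 0, 0, 5.3]],
])

```text
t: 15.7
position: [0.5945, -0.071, 0.0263]
tool_rot: [3.141, 0.0, 1.573]
wrist_force: [-0.9, 0.2, 0.1]
opening: 0.0657
finger_force: 0.0
```

Call:
jog_arm([
  [[0, 0, 0, 0, 0, 0, 5.3], [0, 0, 0, 0, 0, 0, 5.3], [0, 0, 0, 0, 0, 0, 5.3], [0, 0, 0, 0, 0, 0, 5.3]],
])

```text
t: 16.1
position: [0.5943, -0.071, 0.026]
tool_rot: [3.141, 0.0, 1.573]
wrist_force: [-2.0, 0.3, 4.5]
opening: 0.057
finger_force: 30.0
```

Run:
```python
from h import *
T=np.load("T3.npy")
print("jar1",cast("wrist",252,174,.05,T)[:2])
P=np.array([cast("wrist",*a,.024,T)[:2] for a in[(112,153),(175,152),(119,192),(176,190),(186,277)]]);print(P.round(4).tolist())
```

```text
jar1 [ 0.59315131 -0.06694039]
[[0.408, -0.0455], [0.4914, -0.0438], [0.4096, -0.0995], [0.4886, -0.0963], [0.4929, -0.2353]]
```

Call:
jog_arm([
  [[0, 0, 1, 0, 0, 0, 5.3], [0, 0, 2, 0, 0, 0, 5.3], [0, 0, 3, 0, 0, 0, 5.3], [0, 0, 2, 0, 0, 0, 5.3], [-2, -0.9, 0, 0, 0, 0, 5.3], [-2.5, -1.2, 0, 0, 0, 0, 5.3], [-2.5, -1.2, 0, 0, 0, 0, 5.3], [-2.5, -1.2, 0, 0, 0, 0, 5.3], [-2.5, -1.2, 0, 0, 0, 0, 5.3], [-2.5, -1.1, 0, 0, 0, 0, 5.3], [0, 0, 0, 0, 0, 0, 5.3], [0, 0, 0, 0, 0, 0, 5.3]],
])

```text
t: 17.3
position: [0.4492, -0.1392, 0.1062]
tool_rot: [3.141, 0.0, 1.572]
wrist_force: [0.5, 0.9, -2.2]
opening: 0.0574
finger_force: 30.0
```

Call:
jog_arm([
  [[0, 0, -1.5, 0, 0, 0, 5.3], [0, 0, -2.2, 0, 0, 0, 5.3], [0, 0, -1.5, 0, 0, 0, 5.3], [0, 0, -1, 0, 0, 0, 5.3], [0, 0, -0.6, 0, 0, 0, 5.3], [0, 0, -0.4, 0, 0, 0, 5.3], [0, 0, -0.3, 0, 0, 0, 5.3], [0, 0, -0.1, 0, 0, 0, 5.3], [0, 0, 0, 0, 0, 0, 5.3], [0, 0, 0, 0, 0, 0, 5.3]],
])

```text
t: 18.3
position: [0.4494, -0.1391, 0.03]
tool_rot: [3.141, 0.0, 1.573]
wrist_force: [0.0, -0.3, -1.7]
opening: 0.0575
finger_force: 30.0
```

Call:
jog_arm([
  [[0, 0, -0.1, 0, 0, 0, 5.3], [0, 0, 0, 0, 0, 0, 5.3], [0, 0, 0, 0, 0, 0, 8], [0, 0, 0, 0, 0, 0, 8], [0, 0, 0, 0, 0, 0, 8], [0, 0, 0, 0, 0, 0, 8], [0, 0, 1.5, 0, 0, 0, 8], [0, 0, 3, 0, 0, 0, 8], [0, 0, 4, 0, 0, 0, 8], [0, 0, 4, 0, 0, 0, 8], [0, 0, 4, 0, 0, 0, 8], [0, 0, 2.5, 0, 0, 0, 8]],
])

```text
t: 19.5
position: [0.4494, -0.1391, 0.2232]
tool_rot: [3.138, 0.001, 1.573]
wrist_force: [0.1, 0.1, -0.8]
opening: 0.0803
finger_force: 0.0
```

Call:
jog_arm([
  [[1.4, 3.8, 0, 0, 0, 0, 6], [1.5, 3.9, 0, 0, 0, 0, 6], [1.5, 3.9, 0, 0, 0, 0, 6], [1.5, 3.9, 0, 0, 0, 0, 6], [1.5, 3.9, 0, 0, 0, 0, 6], [1.5, 3.9, 0, 0, 0, 0, 6], [1.5, 3.9, 0, 0, 0, 0, 6], [1.5, 3.9, 0, 0, 0, 0, 6], [1.4, 3.8, 0, 0, 0, 0, 6], [1.4, 3.8, 0, 0, 0, 0, 6], [0, 0, 0, 0, 0, 0, 6], [0, 0, 0, 0, 0, 0, 6]],
])

```text
t: 20.7
position: [0.5961, 0.2486, 0.2191]
tool_rot: [-3.141, 0.0, 1.574]
wrist_force: [0.1, -0.7, 0.2]
opening: 0.0603
finger_force: 0.0
```

Run:
```python
from h import *
T=wristT();np.save("T4.npy",T);im=vision.grab_frame("wrist");cv2.imwrite("pics/w4.png",im)
```

```text
(no output)
```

View pics/w4.png

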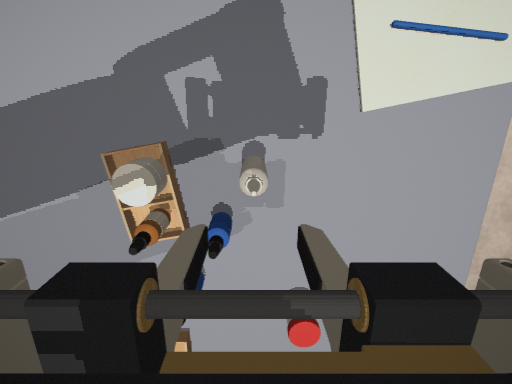

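The dropper stands in its compartment (160,225), and the nozzle bottle is centred at (254,183). Descending.

Call:
jog_arm([
  [[0.1, 0, -3, 0, 0, 0, 6], [0, 0, -4, 0, 0, 0, 6], [0, 0, -4, 0, 0, 0, 6], [0, 0, -3, 0, 0, 0, 6], [0, 0, -1.8, 0, 0, 0, 6], [0, 0, -1, 0, 0, 0, 6], [0, 0, 0, 0, 0, 0, 6], [0, 0, 0, 0, 0, 0, 2.9], [0, 0, 0, 0, 0, 0, 2.9], [0, 0, 0, 0, 0, 0, 2.9], [0, 0, 0, 0, 0, 0, 2.9], [0, 0, 0, 0, 0, 0, 2.9]],
])

```text
t: 21.95
position: [0.5975, 0.2481, 0.0514]
tool_rot: [3.141, -0.0, 1.573]
wrist_force: [0.6, 0.4, 4.9]
opening: 0.0336
finger_force: 30.0
```

Call:
jog_arm([
  [[0, 0, 0, 0, 0, 0, 2.9], [0, 0, 0, 0, 0, 0, 2.9], [0, 0, 0, 0, 0, 0, 2.9]],
])

```text
t: 22.25
position: [0.5975, 0.2482, 0.0514]
tool_rot: [3.141, -0.0, 1.573]
wrist_force: [-1.1, 0.1, 6.2]
opening: 0.0338
finger_force: 30.0
```

Call:
jog_arm([
  [[0, 0, 1, 0, 0, 0, 2.9], [0, 0, 2.5, 0, 0, 0, 2.9], [0, 0, 3, 0, 0, 0, 2.9], [0, 0, 3, 0, 0, 0, 2.9], [0, 0, 2.5, 0, 0, 0, 2.9], [0, 0, 1.5, 0, 0, 0, 2.9], [-1, -2, 0, 0, 0, 0, 2.9], [-1.4, -3, 0, 0, 0, 0, 2.9], [-1.4, -3, 0, 0, 0, 0, 2.9], [-1.4, -3, 0, 0, 0, 0, 2.9], [-1.4, -3, 0, 0, 0, 0, 2.9], [-1.4, -3, 0, 0, 0, 0, 2.9]],
])

```text
t: 23.45
position: [0.5163, 0.077, 0.1853]
tool_rot: [-3.141, 0.0, 1.573]
wrist_force: [1.0, 0.1, -1.0]
opening: 0.0336
finger_force: 30.0
```

Call:
jog_arm([
  [[-1.4, -3, 0, 0, 0, 0, 2.9], [-1.4, -3, 0, 0, 0, 0, 2.9], [-1.4, -3, 0, 0, 0, 0, 2.9], [-1.4, -3, 0, 0, 0, 0, 2.9], [-1.4, -3, 0, 0, 0, 0, 2.9], [0, 0, 0, 0, 0, 0, 2.9], [0, 0, -2, 0, 0, 0, 2.9], [0, 0, -3, 0, 0, 0, 2.9], [0, 0, -2, 0, 0, 0, 2.9], [0, 0, 0, 0, 0, 0, 2.9], [0, 0, 0, 0, 0, 0, 2.9]],
])

```text
t: 24.55
position: [0.4473, -0.0717, 0.1161]
tool_rot: [-3.141, -0.0, 1.573]
wrist_force: [-0.2, 0.3, -0.4]
opening: 0.0334
finger_force: 30.0
```

Run:
```python
from h import *
im=vision.grab_frame("side");cv2.imwrite("pics/s5.png",cv2.resize(im[90:320,130:360],None,fx=2.6,fy=2.6,interpolation=3))
```

```text
(no output)
```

View pics/s5.png

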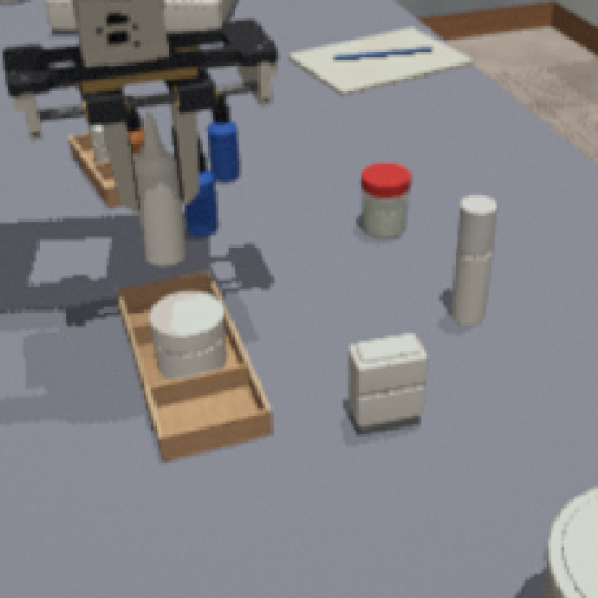

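The jar is well in the middle compartment (188,335), and the nozzle bottle hangs upright above the far one. Lowering.

Call:
jog_arm([
  [[0, 0, -1.5, 0, 0, 0, 2.9], [0, 0, -1.8, 0, 0, 0, 2.9], [0, 0, -1.2, 0, 0, 0, 2.9], [0, 0, -0.8, 0, 0, 0, 2.9], [0, 0, -0.4, 0, 0, 0, 2.9], [0, 0, -0.3, 0, 0, 0, 2.9], [0, 0, -0.1, 0, 0, 0, 2.9], [0, 0, 0, 0, 0, 0, 2.9], [0, 0, 0, 0, 0, 0, 2.9]],
])

```text
t: 25.5
position: [0.4474, -0.072, 0.055]
tool_rot: [3.141, 0.0, 1.573]
wrist_force: [0.2, -0.5, -1.5]
opening: 0.0334
finger_force: 30.0
```

Call:
jog_arm([
  [[0, 0, -0.1, 0, 0, 0, 2.9], [0, 0, 0, 0, 0, 0, 2.9], [0, 0, 0, 0, 0, 0, 5.5], [0, 0, 0, 0, 0, 0, 5.5], [0, 0, 0, 0, 0, 0, 5.5], [0, 0, 0, 0, 0, 0, 5.5], [0, 0, 1.5, 0, 0, 0, 5.5], [0, 0, 3, 0, 0, 0, 5.5], [0, 0, 4, 0, 0, 0, 5.5], [0, 0, 4, 0, 0, 0, 5.5], [0, 0, 4, 0, 0, 0, 5.5], [0, 0, 0, 0, 0, 0, 5.5]],
])

```text
t: 26.7
position: [0.4485, -0.0723, 0.2254]
tool_rot: [3.134, 0.002, 1.573]
wrist_force: [0.8, 0.0, -0.7]
opening: 0.0549
finger_force: 0.0
```

Call:
jog_arm([
  [[2, -2.6, 0.5, 0, 0, -0.35, 8], [2.2, -2.8, 0, 0, 0, -0.4, 8], [2.3, -2.8, 0, 0, 0, -0.4, 8], [2.3, -2.8, 0, 0, 0, -0.4, 8], [2.3, -2.8, 0, 0, 0, -0.4, 8], [2, -2.8, 0, 0, 0, -0.4, 8], [0, 0, 0, 0, 0, 0, 8], [0, 0, 0, 0, 0, 0, 8], [0, 0, 0, 0, 0, 0, 8]],
])

```text
t: 27.6
position: [0.5778, -0.2374, 0.224]
tool_rot: [3.142, -0.0, 1.246]
wrist_force: [1.0, -0.4, 0.0]
opening: 0.0801
finger_force: 0.0
```

Run:
```python
from h import *
T=wristT();np.save("T6.npy",T);im=vision.grab_frame("wrist");cv2.imwrite("pics/w6.png",cv2.resize(im[90:340,120:400],None,fx=2.8,fy=2.4 ,interpolation=3))
```

```text
(no output)
```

View pics/w6.png

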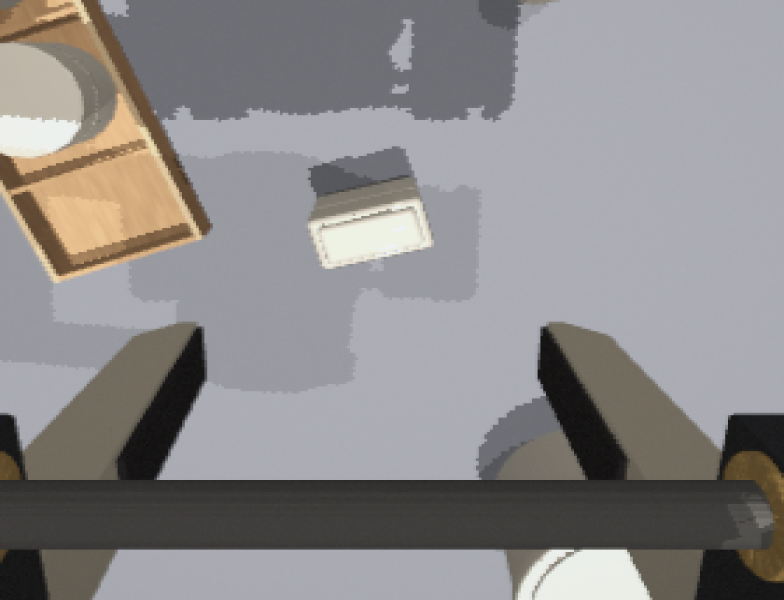

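The stick's top corners are at crop (308,219),(419,192),(432,243),(324,269); the tub shows at the lower right (550,500).

Run:
```python
from h import *
T=np.load("T6.npy");f=lambda a,z:cast("wrist",a[0]/2.8+120,a[1]/2.4+90,z,T)[:2]
P=np.array([f(a,.072) for a in[(308,219),(419,192),(432,243),(324,269)]]);print(P.round(4).tolist(),P.mean(0))
d=P[1]-P[0]+P[2]-P[3];print("yaw",np.arctan2(d[1],d[0]),np.linalg.norm(d)/2)
Q=np.array([f(a,.024) for a in[(57,281),(210,234),(150,143),(12,190)]]);print(Q.round(4).tolist(),Q.mean(0))
print("tub",cast("side",382,304,.1))
```

```text
[[0.5511, -0.2315], [0.6005, -0.2334], [0.5979, -0.2604], [0.5487, -0.2587]] [ 0.57455499 -0.24599256]
yaw -0.03739304393390425 0.049324061092145474
[[0.4088, -0.2377], [0.4937, -0.2354], [0.4865, -0.1772], [0.4119, -0.1805]] [ 0.45020389 -0.20772127]
tub [ 0.62525824 -0.48223826  0.1       ]
```

Call:
jog_arm([
  [[-0.3, -0.85, -1, 0, 0, 0.7, 8], [0, 0, -3, 0, 0, 0.7, 8], [0, 0, -3, 0, 0, 0.66, 8], [0, 0, -4, 0, 0, 0, 8], [0, 0, -3.6, 0, 0, 0, 8], [0, 0, -2.5, 0, 0, 0, 8], [0, 0, -1.2, 0, 0, 0, 8], [0, 0, -0.3, 0, 0, 0, 8], [0, 0, 0, 0, 0, 0, 4.8], [0, 0, 0, 0, 0, 0, 4.8], [0, 0, 0, 0, 0, 0, 4.8], [0, 0, 0, 0, 0, 0, 4.8]],
])

```text
t: 28.85
position: [0.5755, -0.2467, 0.0385]
tool_rot: [3.141, 0.001, 1.532]
wrist_force: [-0.5, -0.1, 0.5]
opening: 0.0525
finger_force: 0.4
```

Call:
jog_arm([
  [[0, 0, 0, 0, 0, 0, 4.8], [0, 0, 0, 0, 0, 0, 4.8], [0, 0, 0, 0, 0, 0, 4.8], [0, 0, 0, 0, 0, 0, 4.8]],
])

```text
t: 29.25
position: [0.5755, -0.2467, 0.0385]
tool_rot: [3.141, 0.0, 1.532]
wrist_force: [-1.1, 0.2, 6.1]
opening: 0.0517
finger_force: 29.9
```

Call:
jog_arm([
  [[0, 0, 1, 0, 0, 0, 4.8], [0, 0, 2.5, 0, 0, 0, 4.8], [0, 0, 3, 0, 0, 0, 4.8], [0, 0, 1.5, 0, 0, 0, 4.8], [-2, 0.6, 0, 0, 0, 0.12, 4.8], [-2.5, 0.8, 0, 0, 0, 0.12, 4.8], [-2.5, 0.8, 0, 0, 0, 0.12, 4.8], [-2.5, 0.8, 0, 0, 0, 0, 4.8], [-2, 0.6, 0, 0, 0, 0, 4.8], [-1, 0.4, 0, 0, 0, 0, 4.8], [0, 0, 0, 0, 0, 0, 4.8], [0, 0, 0, 0, 0, 0, 4.8]],
])

```text
t: 30.45
position: [0.4508, -0.2067, 0.1179]
tool_rot: [3.141, 0.0, 1.583]
wrist_force: [-0.6, 0.7, -1.6]
opening: 0.0517
finger_force: 29.9
```

Call:
jog_arm([
  [[0, 0, -1.5, 0, 0, 0, 4.8], [0, 0, -2, 0, 0, 0, 4.8], [0, 0, -1.7, 0, 0, 0, 4.8], [0, 0, -1, 0, 0, 0, 4.8], [0, 0, -0.6, 0, 0, 0, 4.8], [0, 0, -0.4, 0, 0, 0, 4.8], [0, 0, -0.3, 0, 0, 0, 4.8], [0, 0, -0.1, 0, 0, 0, 4.8], [0, 0, 0, 0, 0, 0, 4.8], [0, 0, 0, 0, 0, 0, 4.8]],
])

```text
t: 31.45
position: [0.4504, -0.2066, 0.042]
tool_rot: [3.141, 0.0, 1.583]
wrist_force: [-0.7, -0.6, -0.6]
opening: 0.0521
finger_force: 29.9
```

Call:
jog_arm([
  [[0, 0, -0.1, 0, 0, 0, 4.8], [0, 0, 0, 0, 0, 0, 4.8], [0, 0, 0, 0, 0, 0, 7], [0, 0, 0, 0, 0, 0, 7], [0, 0, 0, 0, 0, 0, 7], [0, 0, 0, 0, 0, 0, 7], [0, 0, 1.5, 0, 0, 0, 7], [0, 0, 3, 0, 0, 0, 7], [0, 0, 4, 0, 0, 0, 7], [0, 0, 4, 0, 0, 0, 7], [0, 0, 4, 0, 0, 0, 7], [0, 0, 3, 0, 0, 0, 7]],
])

```text
t: 32.65
position: [0.4502, -0.2065, 0.2397]
tool_rot: [3.139, 0.001, 1.583]
wrist_force: [0.7, -0.1, -0.2]
opening: 0.0701
finger_force: 0.0
```

Run:
```python
from h import *
a=vision.grab_frame("side")[90:290,130:360];b=vision.grab_frame("scene")[130:290,170:450]
cv2.imwrite("pics/f.png",cv2.resize(np.hstack([a[:, :],cv2.copyMakeBorder(b,0,40,0,0,0)]),None,fx=1.56,fy=1.56,interpolation=3))
```

```text
(no output)
```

View pics/f.png

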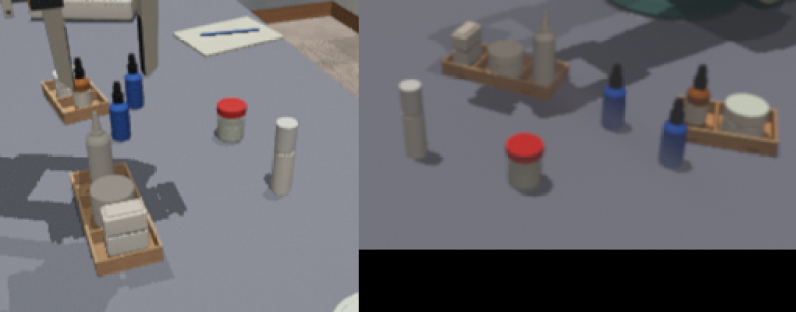

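All five stand upright in their compartments, with the mist bottle, the red-lid jar and the look-alikes untouched (the tub is mostly out of this crop, but the arm never came near it). Handing in.

```bash
python3 -c "
from rig import ticket;print(ticket.job_done())"
```

```text
the job is handed in; nothing more can be done
None
```

I packed both boxes and handed the job in at about 33 s of the 128 s allowed. The last pictures show all five samples upright in their compartments, but the hand-in gave back no verdict.

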